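# Find the thread hand of a lapping spindle and take off its cap

## Task

The disc on the lapping machine nearer the microscope (the left one, seen from the robot) is due for changing, so its knurled screw cap must come off, but nobody remembers whether that spindle has a right-hand or a left-hand thread: try the cap gently both ways, and unscrew it the way it gives, without wrenching it against its stop or pulling it over the thread. Once it is free, lift it straight off, well clear of the spindle (a hand's width), and finish while still holding it up there in the gripper, upright and still; do not set it down. Leave the other machine's cap screwed home and do not disturb the spare disc, brass weight, brush and eraser lying about.

Things in the scene. Friction and masses are not known exactly. Their poses are not given: they have to be found in the camera images.
- lap_a: one of two like white bench lapping machines, fixed: casing 150 x 150 mm, black pan (outer radius 70, rim 55 mm above bench), brown disc 112 mm across, its top 58 mm above bench, spindle locked. A threaded spindle nose (32 mm thick) stands 20.5 mm above the disc, under the cap. Origin: underside centre, on the spindle axis. Either may stand left (y > 0, nearer the microscope) or right (y < 0).
- lap_b: the same as lap_a: the other lapping machine, same size and origin; its thread runs the other way.
- lap_a_seat (a point): point on the spindle axis of lap_a at the top of its disc, 58 mm above the bench: where the cap's underside centre sits when screwed home
- lap_b_seat (a point): the same point on lap_b
- cap_a: loose knurled steel screw cap on lap_a, 42 mm across, 34 mm high, 200 g; its own +x runs along the yellow line on its black top. Origin: underside centre, z up; screwed home it sits on the disc. Two-start thread, hand unknown, 12 mm rise a turn: the right way it turns easily and is free after about 3 rad (6 mm up; turning further is harmless); the wrong way it meets a stop within 0.1 to 0.2 rad.
- cap_b: the same kind of cap, on lap_b. A light grip (20 to 40 N) is enough to turn and lift either cap.
- spare_disc: bystander: spare lapping disc, dark steel ring 112 mm across, 7 mm thick, lying on the bench behind the machines; origin centre of its underside
- weight: bystander: small brass balance weight, 22 mm across, 22 mm high, left of the machines
- dust_brush: bystander: wooden-handled dusting brush 170 mm long, left of the machines
- eraser: bystander: blue and white eraser 42 x 20 x 12 mm, right of the machines
There are look-alikes about, which are no part of the job. What is shaped like the cap_a but blue is not meant. What is shaped like the cap_b but blue or purple is not meant.

How it is judged:
By the outcome, as a careful person would: the job done as asked, in the order asked, and still so for the second after the job is handed in, while the arm keeps its last pose, push and grip.
It also fails if it takes over 64 s, if anything falls off the work surface, if the arm or the gripper's body presses on something with over 40 N, if the wrist force passes 120 N, or if a joint passes its speed limit or range.

## Robot

A 6-joint arm with a two-finger parallel gripper is mounted at the origin on a cart in front of the work surface, level with it; the furniture and walls round the work are solid. World frame = base frame: x ahead of the robot, y to its left, z up, the work surface at z = 0. Lengths are in m, angles in degrees, forces in N, time in s.
With the tool pointing down it reaches from about 0.4 to 0.825 m from the base axis. Payload 7 kg.
Tool frame: the origin (TCP) lies on the centre line of the jaws, within the pads' length; the fingertips stand 22 mm ahead of it and the grasp point (between the pads) lies 3 mm ahead of it; z points along the fingers, y is the line along which they close (so a half turn about z gives the same grasp; the last joint's range is limited). The gripper opens to 88 mm and grips with 3 to 60 N. Pads are 19 mm wide; open, the fingers measure 130 mm over their backs; the gripper's body (78 mm by 193 mm) begins 47 mm behind the grasp point.
Start: joints at [90.59, 20.546, 0.682, 0, -70.136, -16.507], TCP at [0.185, 0.649, 0.249] pointing down, gripper open.
Joint ranges: [-176.03, 176.03], [-82.01, 121.73], [-58.28, 71.71], [-173.87, 95.51], [-174.79, -0.11], [-173.66, 173.66]. Speed limits (degrees/s): [136.94, 136.94, 172.46, 180, 180, 180].

## Interface

Orientations are given as [roll, pitch, yaw] about the fixed x, y, z axes, in that order (R = Rz(yaw) Ry(pitch) Rx(roll)).
In Python, from plant import get_state, cams, r gives the robot as it stands.
- The arm moves only by the tool apply_moves, never from a script. Its argument "targets" is a list of rows, each an object with "dp": the shift along the world's x, y, z in m, a list of three; "yaw": the turn about the world's z in degrees. In form: [{"dp": [x, y, z], "yaw": yaw}, ...]. A call has 1 to 20 rows; each row is the pose to reach, as a shift and turn from the pose commanded when the call began; what a row does not reach only later rows make up. A row lasts 1/12 s, in which the tool goes at most 41.7 mm and 7.16 degrees, less where a joint would pass 70% of its speed; a pose out of reach is approached as far as the arm can. A call with a gripper value outside its range is refused whole. "grip" is the gripper command: -1 is fully open, 1 is shut, values between are in proportion, set as the call begins (left out, the last holds). The fingers move at their own pace and stop on an object; "squeeze" is the grip in N (left out, the last holds). Time passes only in rows, so rows that repeat a pose let the fingers close. It gives the time, the measured TCP pose, the force, the opening and the grip force at its end, in the units of the state.
- get_state(): the state, without advancing time (a new reading comes with each control period).
- cams.capture(name): name is "side" or "top" or "wrist"; returns a dict with "image" (400x640x3 uint8, red, green, blue), "range_z" (400x640 float32, m along the optical axis (not along the pixel's ray), 0 where there is no reading), "fx", "fy", "cx", "cy" (pixels), "R" (3x3) and "t" (3): a world point X has camera coordinates R X + t; the wrist camera has in their place "T_tool_cam" (4x4, takes a point from camera to tool coordinates, whose origin is the TCP and whose axes are the flange's). Camera axes: x right, y down, z forward; pixel columns grow to the right and rows downward; lengths in m; the calibration is good to about 2 mm. A picture is of the moment at which its call begins: read the wrist's pose just before it.
- r.close_job(): hands the job in; it is judged then, once.
The state is a dict: "time_s": time; "joints": joint angles; "qd": joint speeds; "joint_torque": joint torques, N m; "tcp_pos": TCP position; "eef_rot": TCP orientation; "contact_force": force on the tool from outside, world axes, zero at the start; "moment": the same for the moment, N m; "gripper_width": finger opening in m; "gripper_force": force on a finger pad.
Only numpy, scipy, OpenCV 4.12 (cv2) and the standard library are available. Lean on these libraries where they do the work, as an engineer would, in place of code of your own. Each camera call takes 0.05 s, during which the arm holds its last target. There are 200 camera calls.

## Working session

There is one attempt and no reset: what is moved stays moved. The work goes in short steps, Python scripts to look and compute and a tool call to move; the robot and the scene stay as the last step left them, time stands still between calls to the robot, and variables do not carry over. Pictures are saved under pics/ and viewed, at most 10 in all, crops included, and the job is handed in when it is done.

Besides the shell and the picture viewer there is one more tool, called after "Call:" as name(argument=value, ...) on one line, values as JSON. apply_moves: Moves the arm, as the interface text tells. Its arguments: {"type":"object","properties":{"targets":{"type":"array","items":{"type":"object","properties":{"dp":{"type":"array","items":{"type":"number"}},"yaw":{"type":"number"}}}},"grip":{"type":"number"},"squeeze":{"type":"number"}},"required":["targets"]}

```bash
mkdir -p pics; ls
cat > h.py <<'E'
import numpy as np, cv2
from plant import get_state, cams, r
def cap(n,f=None):
    c=cams.capture(n)
    if f: cv2.imwrite('pics/'+f,c['image'][:,:,::-1])
    return c
def pts(c):
    z=c['range_z']; v,u=np.mgrid[:z.shape[0],:z.shape[1]]
    P=np.stack([(u-c['cx'])/c['fx']*z,(v-c['cy'])/c['fy']*z,z],-1)
    return (P-c['t'])@np.array(c['R'])   # R^T (P - t)
E
python3 - <<'E'
from h import *
print(get_state())
c=cap('top','top.png'); print(c['R'],c['t'],c['fx'])
np.savez('top.npz',**c)
c=cap('side','side.png'); print(c['R'],c['t'],c['fx'])
np.savez('side.npz',**c)
E
```

```text
pics
{'time_s': 0.0, 'joints': array([ 9.05906044e+01,  2.05913368e+01,  6.34252249e-01, -2.01486937e-02,
       -7.01347971e+01, -1.65066203e+01]), 'qd': array([0.01551783, 0.06380447, 0.02099887, 0.02627365, 0.0196226 ,
       0.04351459]), 'joint_torque': array([ 2.65533549e-05, -5.82722855e+01,  2.93049735e+01,  6.99717119e+00,
        6.90073881e-03, -1.52175321e-04]), 'tcp_pos': array([0.18500548, 0.64869042, 0.2476273 ]), 'eef_rot': array([ 1.79906523e+02, -7.94808422e-03, -1.59228713e+01]), 'contact_force': array([0.29267115, 0.59943886, 0.07229623]), 'moment': array([-0.01497558, -0.02937975,  0.04144081]), 'gripper_force': 0.0, 'gripper_width': 0.08731957001966853}
[[-0.02501115 -0.99949736  0.01948001]
 [-0.99852773  0.02403917 -0.04862597]
 [ 0.04813325 -0.02066752 -0.99862708]] [0.08007529 0.54270576 1.19029848] 409.7093788041298
[[ 0.98299033 -0.18181781  0.0259285 ]
 [-0.0580022  -0.44128937 -0.89548838]
 [ 0.1742577   0.87875251 -0.44432902]] [-0.54390893  0.1161588   0.95430338] 396.2168819072121
```

View pics/top.png

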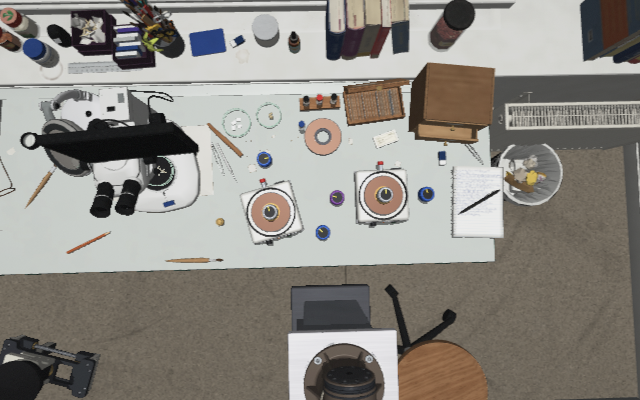

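View pics/side.png

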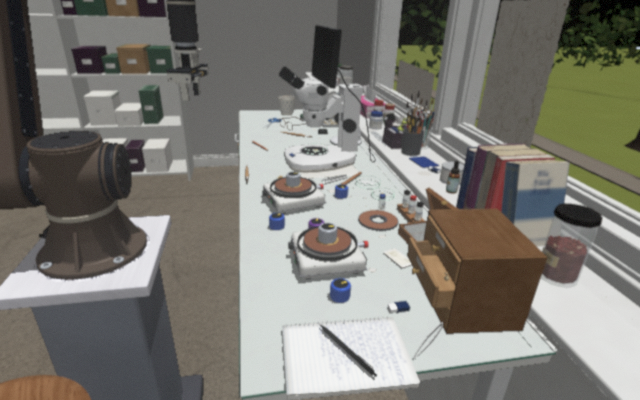

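The top view shows the left machine with its cap at (270,212) and the right one with its cap at (383,195). The cap-shaped look-alikes are blue at (264,158), (323,232) and (427,194), and purple at (337,198). I choose the steel cap at (270,212), on the left machine nearer the microscope (160,170).

Run:
```python
from h import *
c=dict(np.load('top.npz')); P=pts(c)
for (u,v) in [(270,212),(383,195)]:
    s=P[v-30:v+30,u-30:u+30].reshape(-1,3); z=s[:,2]
    k=s[(z>.083)&(z<.1)]; print('captop',len(k),k.mean(0),k.min(0),k.max(0), (k.min(0)+k.max(0))/2)
    d=s[(z>.05)&(z<.066)]; print('disc',len(d),np.median(d,0),d.min(0),d.max(0))
    im=c['image'][v-35:v+35,u-35:u+35,::-1]
    if u==270: cv2.imwrite('pics/crop.png',cv2.resize(im,None,fx=8,fy=8,interpolation=cv2.INTER_CUBIC))
    # black rim ring ellipse -> pan rim plane z=.055 
s=P.reshape(-1,3); 
# obstacles with z>.1 near workspace
m=(s[:,0]>.3)&(s[:,0]<.8)&(s[:,1]>-.3)&(s[:,1]<.75)&(s[:,2]>.08)
o=s[m]; H={}
for p in o: 
    k=(round(p[0]*10)/10,round(p[1]*10)/10); H[k]=max(H.get(k,0),round(float(p[2]),2))
print(sorted(H.items()))
```

```text
captop 188 [0.50274471 0.19598713 0.09060218] [0.48197483 0.17608558 0.08305262] [0.52344445 0.21763938 0.09576727] [0.50270964 0.19686248 0.08940995]
disc 1201 [0.5024822  0.19512366 0.05699356] [0.43406288 0.12804784 0.05044084] [0.57237359 0.26657148 0.06580797]
captop 183 [ 0.54259875 -0.12295177  0.0902104 ] [ 0.5235376  -0.14400979  0.08369149] [ 0.5627044  -0.102581    0.09578044] [ 0.543121   -0.12329539  0.08973596]
disc 1169 [ 0.5408952  -0.12064867  0.05691796] [ 0.47374179 -0.19255164  0.05002378] [ 0.61105576 -0.05412494  0.06544099]
[((0.5, -0.1), 0.1), ((0.5, 0.1), 1.21), ((0.5, 0.2), 0.1), ((0.5, 0.5), 0.35), ((0.5, 0.6), 0.34), ((0.6, -0.1), 0.1), ((0.6, 0.3), 0.48), ((0.6, 0.4), 0.48), ((0.6, 0.5), 0.48), ((0.6, 0.6), 0.48), ((0.6, 0.7), 0.2), ((0.7, -0.3), 0.17), ((0.7, -0.2), 0.17), ((0.7, 0.3), 0.48), ((0.7, 0.4), 0.48), ((0.7, 0.5), 0.48), ((0.7, 0.6), 0.29), ((0.7, 0.7), 0.24), ((0.8, -0.3), 0.17), ((0.8, -0.2), 0.17), ((0.8, 0.5), 0.29), ((0.8, 0.6), 0.29), ((0.8, 0.7), 0.23)]
```

View pics/crop.png

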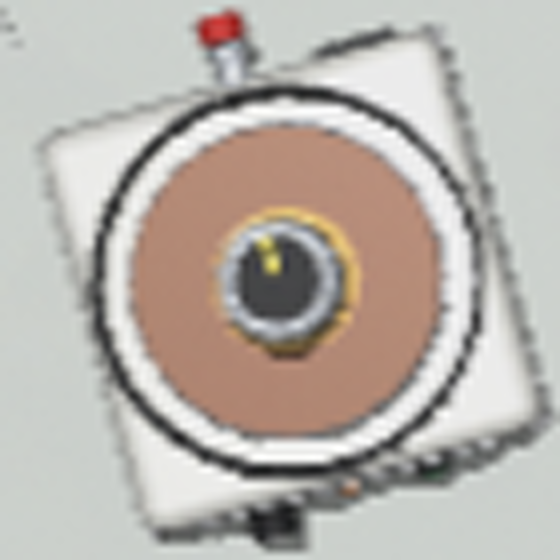

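Run:
```python
from h import *
for n in ('top','side'):
    s=pts(dict(np.load(n+'.npz'))).reshape(-1,3)
    d=np.hypot(s[:,0]-.503,s[:,1]-.196)
    for z0,z1 in [(.1,.2),(.2,.3),(.3,.6)]:
        m=(s[:,2]>z0)&(s[:,2]<z1)&(d>.03)
        i=np.argsort(np.where(m,d,9))[:40:8]; print(n,z0,np.round(np.c_[d[i],s[i]],3).tolist())
```

```text
top 0.1 [[0.281, 0.603, 0.458, 0.195], [0.284, 0.61, 0.459, 0.199], [0.287, 0.603, 0.465, 0.197], [0.291, 0.616, 0.464, 0.192], [0.296, 0.608, 0.472, 0.196]]
top 0.2 [[0.264, 0.617, 0.434, 0.292], [0.266, 0.619, 0.436, 0.282], [0.268, 0.569, 0.456, 0.277], [0.269, 0.615, 0.44, 0.289], [0.269, 0.624, 0.436, 0.293]]
top 0.3 [[0.188, 0.635, 0.33, 0.323], [0.189, 0.638, 0.328, 0.344], [0.189, 0.636, 0.331, 0.343], [0.19, 0.639, 0.329, 0.364], [0.19, 0.641, 0.328, 0.376]]
side 0.1 [[0.279, 0.613, 0.452, 0.193], [0.284, 0.608, 0.46, 0.191], [0.292, 0.599, 0.471, 0.181], [0.295, 0.593, 0.477, 0.19], [0.297, 0.596, 0.478, 0.193]]
side 0.2 [[0.262, 0.618, 0.432, 0.282], [0.266, 0.625, 0.432, 0.278], [0.267, 0.622, 0.435, 0.288], [0.267, 0.625, 0.434, 0.284], [0.268, 0.578, 0.453, 0.268]]
side 0.3 [[0.185, 0.637, 0.324, 0.341], [0.189, 0.637, 0.328, 0.364], [0.189, 0.639, 0.328, 0.326], [0.19, 0.634, 0.334, 0.328], [0.191, 0.642, 0.327, 0.398]]
```

Call:
apply_moves(targets=[{"dp": [0.016,-0.032,0]},{"dp": [0.032,-0.064,0]},{"dp": [0.048,-0.096,0]},{"dp": [0.064,-0.128,0]},{"dp": [0.08,-0.16,0]},{"dp": [0.096,-0.192,0]},{"dp": [0.112,-0.224,0]},{"dp": [0.128,-0.256,0]},{"dp": [0.144,-0.288,0]},{"dp": [0.16,-0.32,0]},{"dp": [0.176,-0.352,0]},{"dp": [0.192,-0.384,0]},{"dp": [0.208,-0.416,0]},{"dp": [0.225,-0.45,0]},{"dp": [0.225,-0.45,0]},{"dp": [0.225,-0.45,0]}], grip=-1, squeeze=30)

```text
$.targets[0]: bad value
```

Call:
apply_moves(targets=[{"dp": [0.016,-0.032,0],"yaw": 0},{"dp": [0.032,-0.064,0],"yaw": 0},{"dp": [0.048,-0.096,0],"yaw": 0},{"dp": [0.064,-0.128,0],"yaw": 0},{"dp": [0.08,-0.16,0],"yaw": 0},{"dp": [0.096,-0.192,0],"yaw": 0},{"dp": [0.112,-0.224,0],"yaw": 0},{"dp": [0.128,-0.256,0],"yaw": 0},{"dp": [0.144,-0.288,0],"yaw": 0},{"dp": [0.16,-0.32,0],"yaw": 0},{"dp": [0.176,-0.352,0],"yaw": 0},{"dp": [0.192,-0.384,0],"yaw": 0},{"dp": [0.208,-0.416,0],"yaw": 0},{"dp": [0.225,-0.45,0],"yaw": 0},{"dp": [0.225,-0.45,0],"yaw": 0},{"dp": [0.225,-0.45,0],"yaw": 0}], grip=-1, squeeze=30)

```text
time_s: 1.43
tcp_pos: [0.4106, 0.1972, 0.2484]
eef_rot: [180.0, 0.0, -16.1]
contact_force: [0.0, -0.4, -0.1]
gripper_width: 0.0877
gripper_force: 0.0
```

Run:
```python
from h import *
s=get_state(); print(s['joints'],s['tcp_pos'],s['eef_rot'],s['time_s'])
```

```text
[ 5.05504925e+01 -6.61541894e-01 -2.56536653e+01 -9.32870492e-03
 -6.50223813e+01  2.33081000e+01] [0.41057401 0.19718599 0.24842255] [ 1.79990024e+02  1.35044631e-02 -1.61453489e+01] 1.4333
```

Call:
apply_moves(targets=[{"dp": [0.03,0,-0.01],"yaw": -6},{"dp": [0.06,-0.001,-0.03],"yaw": -12},{"dp": [0.09,-0.001,-0.05],"yaw": -18},{"dp": [0.092,-0.001,-0.06],"yaw": -24},{"dp": [0.092,-0.001,-0.06],"yaw": -29},{"dp": [0.092,-0.001,-0.06],"yaw": -29},{"dp": [0.092,-0.001,-0.06],"yaw": -29},{"dp": [0.092,-0.001,-0.06],"yaw": -29}])

```text
time_s: 2.1
tcp_pos: [0.502, 0.1989, 0.189]
eef_rot: [-180.0, -0.0, -44.7]
contact_force: [-0.4, 0.4, -0.2]
gripper_width: 0.0878
gripper_force: 0.0
```

```bash
cat >> h.py <<'E'
from scipy.spatial.transform import Rotation as Ro
def wrist(f=None):
    s=get_state(); c=cap('wrist',f); z=c['range_z']; v,u=np.mgrid[:400,:640]
    P=np.stack([(u-c['cx'])/c['fx']*z,(v-c['cy'])/c['fy']*z,z],-1)
    T=np.array(c['T_tool_cam']); P=P@T[:3,:3].T+T[:3,3]
    R=Ro.from_euler('xyz',s['eef_rot'],degrees=True).as_matrix()
    return s,c,P@R.T+s['tcp_pos']
E
python3 - <<'E'
from h import *
s,c,P=wrist('w1.png'); print(s['joints'],s['tcp_pos'],s['eef_rot'],s['time_s'])
q=P[(c['range_z']>0)]; 
d=np.hypot(q[:,0]-.503,q[:,1]-.196)
k=q[(d<.04)&(q[:,2]>.086)&(q[:,2]<.1)]; print(len(k),k.mean(0),(k.min(0)+k.max(0))/2,np.ptp(k,0))
if len(k): print(cv2.minEnclosingCircle(k[:,:2].astype(np.float32)))
E
```

```text
[ 4.24257110e+01  1.06225694e+01 -2.12900977e+01  4.18071980e-03
 -5.80420682e+01  2.88987800e+00] [0.50196696 0.19890436 0.18899024] [-1.79954972e+02 -5.82639711e-03 -4.46822018e+01] 2.1
1742 [0.50583016 0.19544499 0.09224419] [0.50489279 0.1964654  0.09050105] [0.04178951 0.04212091 0.00872399]
((0.5049271583557129, 0.1967698186635971), 0.02171197161078453)
```

View pics/w1.png

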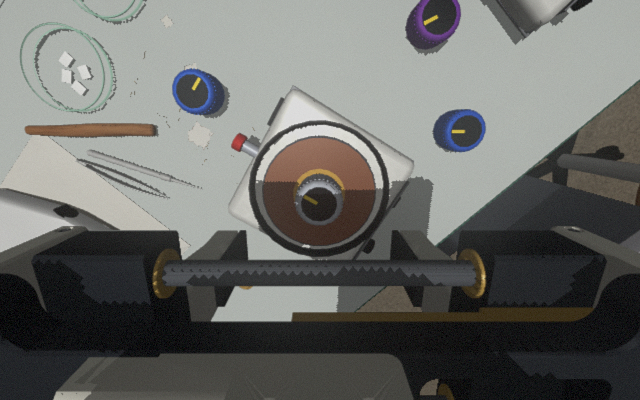

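The wrist view shows the steel cap with its yellow line at (320,203), between the jaws; the blue and purple look-alikes are well aside. Its top centre is about (0.5045, 0.1965, 0.092), which fits the given height. Next I descend around it.

Call:
apply_moves(targets=[{"dp": [0.002,-0.002,-0.02],"yaw": 0},{"dp": [0.002,-0.002,-0.04],"yaw": 0},{"dp": [0.002,-0.002,-0.06],"yaw": 0},{"dp": [0.002,-0.002,-0.075],"yaw": 0},{"dp": [0.002,-0.002,-0.088],"yaw": 0},{"dp": [0.002,-0.002,-0.097],"yaw": 0},{"dp": [0.002,-0.002,-0.104],"yaw": 0},{"dp": [0.002,-0.002,-0.104],"yaw": 0},{"dp": [0.002,-0.002,-0.104],"yaw": 0},{"dp": [0.002,-0.002,-0.104],"yaw": 0}])

```text
time_s: 2.98
tcp_pos: [0.5046, 0.1965, 0.0854]
eef_rot: [-179.9, -0.0, -44.9]
contact_force: [-0.6, -0.1, 0.0]
gripper_width: 0.0873
gripper_force: 0.0
```

Run:
```python
from h import *
s,c,P=wrist(); print(s['joints'],s['tcp_pos'],s['eef_rot'],s['contact_force'],s['moment'])
q=P[(c['range_z']>0)]
d=np.hypot(q[:,0]-.504,q[:,1]-.196)
k=q[(d<.03)&(q[:,2]>.086)&(q[:,2]<.1)]; print(len(k),k.mean(0),(k.min(0)+k.max(0))/2,np.ptp(k,0))
if len(k): print(cv2.minEnclosingCircle(k[:,:2].astype(np.float32)))
```

```text
[ 4.20311505e+01  1.75361448e+01 -2.80277383e+01  1.24027841e-02
 -4.43584524e+01  3.07472248e+00] [0.50456099 0.19651438 0.08540528] [-1.79922914e+02 -1.28366076e-02 -4.48852738e+01] [-0.57153242 -0.08705616  0.00803714] [ 0.07902425  0.01557873 -0.01585241]
2657 [0.50886768 0.19236894 0.09181185] [0.50516485 0.19630494 0.0905225 ] [0.04186195 0.04240995 0.00903735]
((0.5049880743026733, 0.19653508067131042), 0.02159404195845127)
```

Call:
apply_moves(targets=[{"dp": [0,0,0],"yaw": 0},{"dp": [0,0,0],"yaw": 0},{"dp": [0,0,0],"yaw": 0},{"dp": [0,0,0],"yaw": 0},{"dp": [0,0,0],"yaw": 0},{"dp": [0,0,0],"yaw": 0},{"dp": [0,0,0],"yaw": 0},{"dp": [0,0,0],"yaw": 0},{"dp": [0,0,0],"yaw": 0},{"dp": [0,0,0],"yaw": 0},{"dp": [0,0,0],"yaw": 0},{"dp": [0,0,0],"yaw": 0}], grip=1, squeeze=25)

```text
time_s: 4.03
tcp_pos: [0.5041, 0.1961, 0.0846]
eef_rot: [180.0, -0.0, -44.9]
contact_force: [-0.4, 0.8, -0.3]
gripper_width: 0.0413
gripper_force: 25.0
```

Run:
```python
from h import *
s=get_state(); print(s)
```

```text
{'time_s': 4.0333, 'joints': array([ 4.20216041e+01,  1.75946599e+01, -2.80815155e+01,  1.37977618e-03,
       -4.43241093e+01,  3.06024481e+00]), 'qd': array([ 0.04758133, -0.00455491, -0.05180098, -0.16353331, -0.00167477,
        0.01165717]), 'joint_torque': array([-7.96901804e-04, -4.65786982e+01,  2.16465747e+01,  5.13152853e+00,
       -8.95534758e-03,  7.38233175e-04]), 'tcp_pos': array([0.50413498, 0.1960814 , 0.0845582 ]), 'eef_rot': array([ 1.79999664e+02, -9.47496582e-04, -4.49171640e+01]), 'contact_force': array([-0.44537391,  0.83239002, -0.34680881]), 'moment': array([ 0.12121957, -0.00376046, -0.0072436 ]), 'gripper_force': 24.9995988572838, 'gripper_width': 0.041335537140433205}
```

Call:
apply_moves(targets=[{"dp": [0,0,0],"yaw": 1},{"dp": [0,0,0],"yaw": 2},{"dp": [0,0,0],"yaw": 3},{"dp": [0,0,0],"yaw": 4},{"dp": [0,0,0],"yaw": 5},{"dp": [0,0,0],"yaw": 5},{"dp": [0,0,0],"yaw": 5}])

```text
time_s: 4.62
tcp_pos: [0.5041, 0.1961, 0.0846]
eef_rot: [-180.0, -0.0, -39.9]
contact_force: [0.4, 0.1, 0.7]
gripper_width: 0.0414
gripper_force: 25.0
```

```bash
cat > st.py <<'E'
from h import *
s=get_state()
for k in ('time_s','joints','joint_torque','tcp_pos','eef_rot','contact_force','moment'): print(k,np.round(s[k],4))
E
python3 st.py
```

```text
time_s 4.6167
joints [ 4.20231e+01  1.75908e+01 -2.80797e+01 -2.00000e-04 -4.43258e+01
  8.06350e+00]
joint_torque [-1.08700e-01 -4.64658e+01  2.16485e+01  5.16740e+00  4.40000e-02
  1.06100e-01]
tcp_pos [0.5041 0.1961 0.0846]
eef_rot [-1.799963e+02 -4.000000e-04 -3.991350e+01]
contact_force [0.3623 0.1063 0.7224]
moment [0.0602 0.0849 0.0594]
```

Call:
apply_moves(targets=[{"dp": [0,0,0],"yaw": 1},{"dp": [0,0,0],"yaw": 2},{"dp": [0,0,0],"yaw": 3},{"dp": [0,0,0],"yaw": 3}])

```text
time_s: 4.95
tcp_pos: [0.5041, 0.1961, 0.0846]
eef_rot: [-180.0, -0.0, -36.8]
contact_force: [-0.4, 0.3, 1.4]
gripper_width: 0.0413
gripper_force: 25.0
```

```bash
python3 st.py
```

```text
time_s 4.95
joints [ 4.20248e+01  1.75922e+01 -2.80810e+01  3.20000e-03 -4.43251e+01
  1.11546e+01]
joint_torque [ -0.0943 -46.2917  21.557    5.129    0.0585   0.3143]
tcp_pos [0.5041 0.1961 0.0846]
eef_rot [-1.799988e+02 -2.500000e-03 -3.681830e+01]
contact_force [-0.4192  0.2617  1.404 ]
moment [ 0.0783  0.0784 -0.007 ]
```

Call:
apply_moves(targets=[{"dp": [0,0,0],"yaw": -1},{"dp": [0,0,0],"yaw": -2},{"dp": [0,0,0],"yaw": -3},{"dp": [0,0,0],"yaw": -4},{"dp": [0,0,0],"yaw": -5},{"dp": [0,0,0],"yaw": -6},{"dp": [0,0,0],"yaw": -7},{"dp": [0,0,0],"yaw": -8},{"dp": [0,0,0],"yaw": -9},{"dp": [0,0,0],"yaw": -10},{"dp": [0,0,0],"yaw": -11},{"dp": [0,0,0],"yaw": -12},{"dp": [0,0,0],"yaw": -13},{"dp": [0,0,0],"yaw": -13}])

```text
time_s: 6.12
tcp_pos: [0.5041, 0.1963, 0.0846]
eef_rot: [-180.0, 0.0, -50.0]
contact_force: [-1.6, 2.4, 0.7]
gripper_width: 0.0414
gripper_force: 25.0
```

```bash
python3 st.py
```

```text
time_s 6.1167
joints [ 4.20386e+01  1.75932e+01 -2.80780e+01 -1.05000e-02 -4.43206e+01
 -2.01860e+00]
joint_torque [ -1.7009 -46.4188  21.33     5.5891  -0.1433  -0.5556]
tcp_pos [0.5041 0.1963 0.0846]
eef_rot [-1.799922e+02  7.600000e-03 -4.998750e+01]
contact_force [-1.6121  2.3992  0.6937]
moment [0.917  0.4913 0.2636]
```

Call:
apply_moves(targets=[{"dp": [0,0,0],"yaw": 1},{"dp": [0,0,0],"yaw": 2},{"dp": [0,0,0],"yaw": 4},{"dp": [0,0,0],"yaw": 6},{"dp": [0,0,0],"yaw": 8},{"dp": [0,0,0.0002],"yaw": 10},{"dp": [0,0,0.0003],"yaw": 12},{"dp": [0,0,0.0003],"yaw": 13},{"dp": [0,0,0.0004],"yaw": 14},{"dp": [0,0,0.0004],"yaw": 15},{"dp": [0,0,0.0004],"yaw": 16},{"dp": [0,0,0.0004],"yaw": 16}])

```text
time_s: 7.12
tcp_pos: [0.5042, 0.1961, 0.085]
eef_rot: [-180.0, -0.0, -33.8]
contact_force: [0.5, 0.9, -2.6]
gripper_width: 0.0412
gripper_force: 25.0
```

```bash
python3 st.py
python3 - <<'E'
from h import *
s,c,P=wrist('w2.png')
hsv=cv2.cvtColor(c['image'],cv2.COLOR_RGB2HSV)
m=(hsv[...,0]>18)&(hsv[...,0]<35)&(hsv[...,1]>150)&(hsv[...,2]>90)&(P[...,2]>.088)&(P[...,2]<.098)
p=P[m]; print(m.sum(), p.mean(0) if len(p) else 0)
if len(p)>5:
    d=p.mean(0)-[.5043,.1963,.092]; print('line az',np.degrees(np.arctan2(d[1],d[0])),np.hypot(*d[:2]))
cv2.imwrite('pics/w2.png',cv2.resize(c['image'][180:300,240:400,::-1],None,fx=5,fy=5))
E
```

```text
time_s 7.1167
joints [ 4.20189e+01  1.75647e+01 -2.80602e+01  5.20000e-03 -4.43731e+01
  1.41364e+01]
joint_torque [ -0.1384 -47.3392  21.4681   5.1836  -0.4186   0.3211]
tcp_pos [0.5042 0.1961 0.085 ]
eef_rot [-1.799989e+02 -4.000000e-03 -3.384100e+01]
contact_force [ 0.4774  0.8861 -2.6328]
moment [ 0.2453 -0.3924 -0.0219]
11 [0.51682704 0.20120404 0.09389043]
line az 21.379178148957962 0.013452747591491643
```

View pics/w2.png

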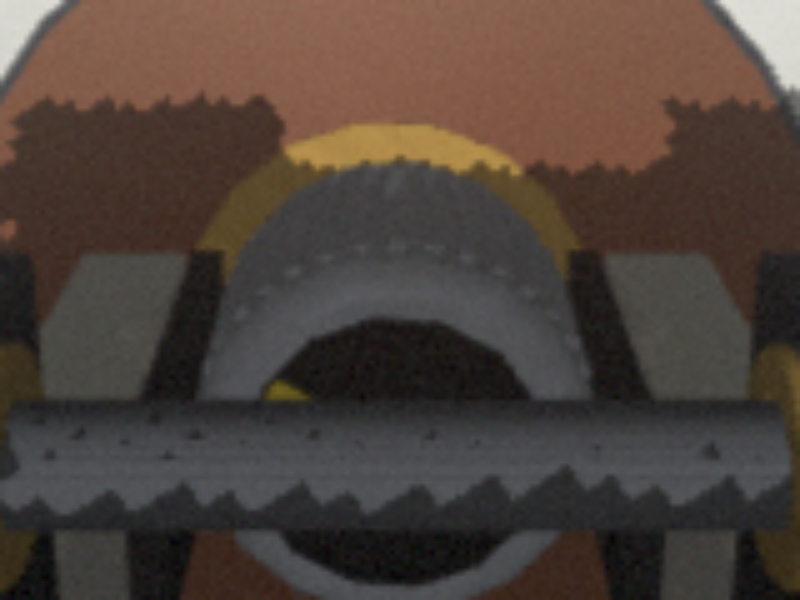

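Call:
apply_moves(targets=[{"dp": [0,0,0],"yaw": 1},{"dp": [0,0,0],"yaw": 2},{"dp": [0,0,0.0001],"yaw": 3},{"dp": [0,0,0.0001],"yaw": 4},{"dp": [0,0,0.0001],"yaw": 5},{"dp": [0,0,0.0002],"yaw": 6},{"dp": [0,0,0.0002],"yaw": 7},{"dp": [0,0,0.0002],"yaw": 8},{"dp": [0,0,0.0002],"yaw": 8}])

```text
time_s: 7.92
tcp_pos: [0.5042, 0.1962, 0.0852]
eef_rot: [-180.0, -0.0, -25.8]
contact_force: [1.2, 0.1, -2.2]
gripper_width: 0.0413
gripper_force: 25.0
```

```bash
python3 st.py
python3 - <<'E'
from h import *
s,c,P=wrist('w3.png')
def tip(im):
    h=cv2.cvtColor(im,cv2.COLOR_BGR2HSV)[252:266,285:315]; m=(h[...,0]>22)&(h[...,0]<35)&(h[...,1]>140)
    v,u=np.nonzero(m); return len(u),u.mean()+285,v.mean()+252
print(tip(c['image'][:,:,::-1].copy()))
im=cv2.resize(cv2.imread('pics/w2.png'),(160,120),interpolation=cv2.INTER_AREA)
full=np.zeros((400,640,3),np.uint8); full[180:300,240:400]=im; print(tip(full))
E
```

```text
time_s 7.9167
joints [ 4.20229e+01  1.75463e+01 -2.80404e+01  5.30000e-03 -4.44003e+01
  2.21478e+01]
joint_torque [ 1.92000e-02 -4.71284e+01  2.09597e+01  4.93060e+00 -6.52000e-01
  3.29800e-01]
tcp_pos [0.5042 0.1962 0.0852]
eef_rot [-1.799893e+02 -8.300000e-03 -2.582550e+01]
contact_force [ 1.2023  0.0589 -2.1805]
moment [ 0.2792 -0.7103 -0.0065]
(25, np.float64(296.52), np.float64(257.92))
(24, np.float64(296.5), np.float64(258.0))
```

The cap follows the gripper counter-clockwise at constant low torque, so the yellow line stays put in the wrist image. Clockwise met a stop. So it unscrews counter-clockwise (right-hand thread). I regrip to gain wrist range.

Call:
apply_moves(targets=[{"dp": [0,0,0],"yaw": 0},{"dp": [0,0,0],"yaw": 0},{"dp": [0,0,0],"yaw": 0},{"dp": [0,0,0],"yaw": 0},{"dp": [0,0,0],"yaw": 0},{"dp": [0,0,0],"yaw": 0},{"dp": [0,0,0],"yaw": 0},{"dp": [0,0,0],"yaw": 0}], grip=-1)

```text
time_s: 8.63
tcp_pos: [0.5041, 0.1961, 0.0852]
eef_rot: [180.0, 0.0, -25.9]
contact_force: [-0.1, -0.3, -0.6]
gripper_width: 0.0861
gripper_force: 0.0
```

Call:
apply_moves(targets=[{"dp": [0,0,0],"yaw": -6},{"dp": [0,0,0],"yaw": -12},{"dp": [0,0,0],"yaw": -18},{"dp": [0,0,0],"yaw": -24},{"dp": [0,0,0],"yaw": -30},{"dp": [0,0,0],"yaw": -36},{"dp": [0,0,0],"yaw": -42},{"dp": [0,0,0],"yaw": -48},{"dp": [0,0,0],"yaw": -54},{"dp": [0,0,0],"yaw": -60},{"dp": [0,0,0],"yaw": -66},{"dp": [0,0,0],"yaw": -72},{"dp": [0,0,0],"yaw": -78},{"dp": [0,0,0],"yaw": -84},{"dp": [0,0,0],"yaw": -90},{"dp": [0,0,0],"yaw": -96},{"dp": [0,0,0],"yaw": -100},{"dp": [0,0,0],"yaw": -100},{"dp": [0,0,0],"yaw": -100},{"dp": [0,0,0],"yaw": -100}])

```text
time_s: 10.3
tcp_pos: [0.5041, 0.1961, 0.0852]
eef_rot: [180.0, 0.0, -125.8]
contact_force: [-0.6, -0.7, 0.6]
gripper_width: 0.0874
gripper_force: 0.0
```

Call:
apply_moves(targets=[{"dp": [0,0,0],"yaw": 0},{"dp": [0,0,0],"yaw": 0},{"dp": [0,0,0],"yaw": 0},{"dp": [0,0,0],"yaw": 0},{"dp": [0,0,0],"yaw": 0},{"dp": [0,0,0],"yaw": 0},{"dp": [0,0,0],"yaw": 0},{"dp": [0,0,0],"yaw": 0},{"dp": [0,0,0],"yaw": 0},{"dp": [0,0,0],"yaw": 0},{"dp": [0,0,0],"yaw": 0},{"dp": [0,0,0],"yaw": 0}], grip=1, squeeze=25)

```text
time_s: 11.3
tcp_pos: [0.5041, 0.1962, 0.0852]
eef_rot: [180.0, 0.0, -125.9]
contact_force: [-0.8, 1.0, -0.3]
gripper_width: 0.0413
gripper_force: 25.0
```

```bash
python3 st.py
python3 - <<'E'
from h import *
s,c,P=wrist('w4.png')
q=P[c['range_z']>0]; d=np.hypot(q[:,0]-.504,q[:,1]-.196)
k=q[(d<.0215)&(q[:,2]>.088)&(q[:,2]<.1)]; print(len(k),np.percentile(k[:,2],[20,50,80]))
E
```

```text
time_s 11.3
joints [ 4.20299e+01  1.75470e+01 -2.80426e+01 -9.30000e-03 -4.44038e+01
 -7.79400e+01]
joint_torque [-8.83600e-01 -4.63850e+01  2.15136e+01  5.54040e+00 -1.27000e-01
 -8.00000e-03]
tcp_pos [0.5041 0.1962 0.0852]
eef_rot [ 1.799950e+02  7.800000e-03 -1.259168e+02]
contact_force [-0.7886  0.9993 -0.2806]
moment [0.5446 0.2895 0.0744]
2571 [0.09168897 0.09274757 0.09343044]
```

Now turn +100° in 5° rows, rising 1 mm per 30°.

Call:
apply_moves(targets=[{"dp": [0,0,0.00017],"yaw": 5},{"dp": [0,0,0.00033],"yaw": 10},{"dp": [0,0,0.0005],"yaw": 15},{"dp": [0,0,0.00067],"yaw": 20},{"dp": [0,0,0.00083],"yaw": 25},{"dp": [0,0,0.001],"yaw": 30},{"dp": [0,0,0.00117],"yaw": 35},{"dp": [0,0,0.00133],"yaw": 40},{"dp": [0,0,0.0015],"yaw": 45},{"dp": [0,0,0.00167],"yaw": 50},{"dp": [0,0,0.00183],"yaw": 55},{"dp": [0,0,0.002],"yaw": 60},{"dp": [0,0,0.00217],"yaw": 65},{"dp": [0,0,0.00233],"yaw": 70},{"dp": [0,0,0.0025],"yaw": 75},{"dp": [0,0,0.00267],"yaw": 80},{"dp": [0,0,0.00283],"yaw": 85},{"dp": [0,0,0.003],"yaw": 90},{"dp": [0,0,0.00317],"yaw": 95},{"dp": [0,0,0.00333],"yaw": 100}])

```text
time_s: 13.02
tcp_pos: [0.5045, 0.1965, 0.0886]
eef_rot: [-179.9, -0.0, -25.7]
contact_force: [-0.3, 2.3, -0.3]
gripper_width: 0.0417
gripper_force: 25.0
```

```bash
python3 st.py
```

```text
time_s 13.0167
joints [ 4.20266e+01  1.72926e+01 -2.78353e+01  9.00000e-04 -4.48155e+01
  2.23059e+01]
joint_torque [ -0.9632 -46.5674  21.2301   5.5233  -0.4371  -1.7011]
tcp_pos [0.5045 0.1965 0.0886]
eef_rot [-1.799478e+02 -2.210000e-02 -2.566690e+01]
contact_force [-0.341   2.2817 -0.3483]
moment [ 0.7645 -0.0204  0.0188]
```

Call:
apply_moves(targets=[{"dp": [0,0,0.00017],"yaw": 5},{"dp": [0,0,0.00033],"yaw": 10},{"dp": [0,0,0.0005],"yaw": 15},{"dp": [0,0,0.00067],"yaw": 20},{"dp": [0,0,0.00083],"yaw": 25},{"dp": [0,0,0.001],"yaw": 30},{"dp": [0,0,0.00117],"yaw": 35},{"dp": [0,0,0.00133],"yaw": 40},{"dp": [0,0,0.0015],"yaw": 45},{"dp": [0,0,0.00167],"yaw": 50},{"dp": [0,0,0.00183],"yaw": 55},{"dp": [0,0,0.002],"yaw": 60},{"dp": [0,0,0.00217],"yaw": 65},{"dp": [0,0,0.00233],"yaw": 70},{"dp": [0,0,0.0025],"yaw": 75},{"dp": [0,0,0.00267],"yaw": 80},{"dp": [0,0,0.00283],"yaw": 85},{"dp": [0,0,0.003],"yaw": 90},{"dp": [0,0,0.00317],"yaw": 95},{"dp": [0,0,0.00333],"yaw": 100}])

```text
time_s: 14.68
tcp_pos: [0.5044, 0.1966, 0.092]
eef_rot: [180.0, -0.1, 74.3]
contact_force: [-0.8, 1.8, -0.2]
gripper_width: 0.0414
gripper_force: 25.0
```

```bash
python3 st.py
python3 - <<'E'
from h import *
s,c,P=wrist('w5.png')
q=P[c['range_z']>0]; d=np.hypot(q[:,0]-.504,q[:,1]-.196)
k=q[(d<.0215)&(q[:,2]>.09)&(q[:,2]<.108)]; print(len(k),np.percentile(k[:,2],[20,50,80]))
a=cv2.imread('pics/w4.png')[200:300,260:380]; b=cv2.imread('pics/w5.png')[200:300,260:380]
cv2.imwrite('pics/cmp.png',cv2.resize(np.hstack([a,b]),None,fx=3,fy=3))
E
```

```text
time_s 14.6833
joints [ 4.204050e+01  1.703550e+01 -2.764150e+01 -1.430000e-02 -4.526500e+01
  1.223031e+02]
joint_torque [ -1.3176 -46.1424  21.3403   5.6131  -0.3709  -1.6914]
tcp_pos [0.5044 0.1966 0.092 ]
eef_rot [ 1.799776e+02 -5.440000e-02  7.433350e+01]
contact_force [-0.7548  1.7891 -0.2468]
moment [ 0.8347  0.2028 -0.0468]
2777 [0.09796221 0.09952461 0.10020646]
```

View pics/cmp.png

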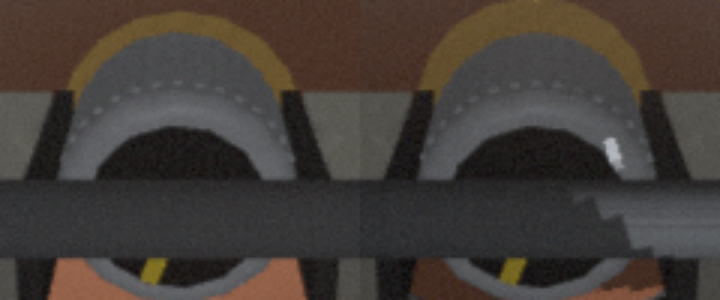

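The yellow line sits at the same place in the gripper in both views, (152,270) and (513,270), so the cap turned with it: about 219° in all, risen 7 mm. Next is a gentle lift with the force checked.

Call:
apply_moves(targets=[{"dp": [0,0,0.0005],"yaw": 0},{"dp": [0,0,0.001],"yaw": 0},{"dp": [0,0,0.0015],"yaw": 0},{"dp": [0,0,0.002],"yaw": 0},{"dp": [0,0,0.002],"yaw": 0}])

```text
time_s: 15.15
tcp_pos: [0.5041, 0.1963, 0.0938]
eef_rot: [-180.0, -0.0, 74.0]
contact_force: [-1.4, 5.3, -3.1]
gripper_width: 0.0414
gripper_force: 25.0
```

```bash
python3 st.py
```

```text
time_s 15.15
joints [ 4.203300e+01  1.689550e+01 -2.754250e+01 -1.740000e-02 -4.555300e+01
  1.220042e+02]
joint_torque [-2.46670e+00 -4.77793e+01  2.16119e+01  6.34130e+00 -9.83100e-01
 -3.09000e-02]
tcp_pos [0.5041 0.1963 0.0938]
eef_rot [-1.799943e+02 -1.430000e-02  7.402500e+01]
contact_force [-1.3652  5.2899 -3.0762]
moment [ 1.663   0.0719 -0.0122]
```

Call:
apply_moves(targets=[{"dp": [-0.0001,0.0004,0.001],"yaw": 0},{"dp": [-0.0001,0.0004,0.002],"yaw": 0},{"dp": [-0.0001,0.0004,0.003],"yaw": 0},{"dp": [-0.0001,0.0004,0.004],"yaw": 0},{"dp": [-0.0001,0.0004,0.005],"yaw": 0},{"dp": [-0.0001,0.0004,0.005],"yaw": 0}])

```text
time_s: 15.65
tcp_pos: [0.504, 0.196, 0.0991]
eef_rot: [180.0, 0.0, 74.1]
contact_force: [-0.2, 1.1, -1.2]
gripper_width: 0.0412
gripper_force: 25.0
```

```bash
python3 st.py
```

```text
time_s 15.65
joints [ 4.204310e+01  1.648980e+01 -2.725720e+01  3.060000e-02 -4.628490e+01
  1.220161e+02]
joint_torque [-1.81600e-01 -4.64137e+01  2.28541e+01  5.49020e+00 -3.24000e-02
 -1.60000e-03]
tcp_pos [0.504  0.196  0.0991]
eef_rot [1.799982e+02 3.880000e-02 7.408040e+01]
contact_force [-0.1568  1.0725 -1.1765]
moment [ 0.014  -0.0365 -0.0095]
```

Free: the load is about the cap's own weight. Lifting clear.

Call:
apply_moves(targets=[{"dp": [0,0,0.003],"yaw": 0},{"dp": [0,0,0.007],"yaw": 0},{"dp": [0,0,0.012],"yaw": 0},{"dp": [0,0,0.018],"yaw": 0},{"dp": [0,0,0.026],"yaw": 0},{"dp": [0,0,0.036],"yaw": 0},{"dp": [0,0,0.048],"yaw": 0},{"dp": [0,0,0.06],"yaw": 0},{"dp": [0,0,0.072],"yaw": 0},{"dp": [0,0,0.084],"yaw": 0},{"dp": [0,0,0.096],"yaw": 0},{"dp": [0,0,0.107],"yaw": 0},{"dp": [0,0,0.116],"yaw": 0},{"dp": [0,0,0.122],"yaw": 0},{"dp": [0,0,0.126],"yaw": 0},{"dp": [0,0,0.128],"yaw": 0},{"dp": [0,0,0.128],"yaw": 0},{"dp": [0,0,0.128],"yaw": 0},{"dp": [0,0,0.128],"yaw": 0},{"dp": [0,0,0.128],"yaw": 0}])

```text
time_s: 17.32
tcp_pos: [0.5038, 0.1963, 0.2263]
eef_rot: [-180.0, 0.0, 74.1]
contact_force: [-0.7, 0.2, -1.4]
gripper_width: 0.0412
gripper_force: 25.0
```

```bash
python3 st.py
python3 - <<'E'
from h import *
c=cap('side','s2.png'); w=cap('wrist')
cv2.imwrite('pics/end.png',np.vstack([cv2.resize(c['image'][110:300,200:500,::-1],(600,380)),cv2.resize(w['image'][100:300,160:480,::-1],(600,220))]))
E
```

```text
time_s 17.3167
joints [ 4.206340e+01  8.901100e+00 -1.815030e+01 -3.100000e-03 -6.300710e+01
  1.220207e+02]
joint_torque [-2.40000e-03 -4.13904e+01  2.84165e+01  6.73360e+00  4.37000e-02
  1.00000e-04]
tcp_pos [0.5038 0.1963 0.2263]
eef_rot [-1.799666e+02  4.810000e-02  7.408260e+01]
contact_force [-0.7266  0.2128 -1.4044]
moment [-0.0864 -0.0717 -0.0255]
```

View pics/end.png

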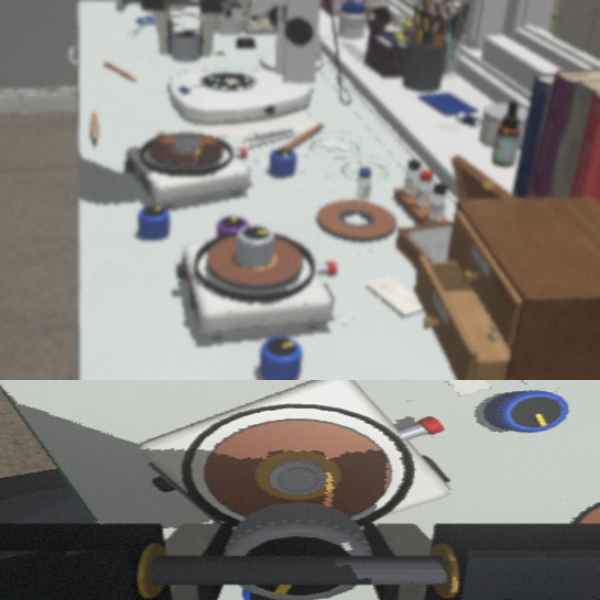

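The bare spindle nose shows at (297,478) and the cap is held upright in the gripper at (295,550). The other machine's cap is still in place at (257,245), and the bystanders in view are undisturbed.

```bash
python3 -c "
from h import *
print(get_state()['gripper_force'],abs(get_state()['qd']).max()); print(r.close_job())"
```

```text
25.000164275988936 0.12911841602414056
the job is handed in; nothing more can be done
None
```

The left machine's cap unscrewed counter-clockwise (a right-hand thread); it is off, held upright and still in the gripper about 12 cm above the spindle, and the job is handed in.

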